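# Set the suction pump for a vacuum check

## Robot

A 6-joint arm with a two-finger parallel gripper is mounted at the origin on the work surface. World frame = base frame: x ahead of the robot, y to its left, z up, the work surface at z = 0. Lengths are in m, angles in degrees, forces in N, time in s.
With the tool pointing down it reaches from about 0.35 to 0.875 m from the base axis. Payload 4.2 kg.
Tool frame: the origin (TCP) lies at the very end of the fingers, on their centre line; the grasp point (between the pads) lies 19 mm behind it; z points along the fingers, y is the line along which they close (so a half turn about z gives the same grasp; the last joint's range is limited). The gripper opens to 87 mm and grips with 3 to 60 N. Pads are 19 mm wide; open, the fingers measure 117 mm over their backs; the gripper's body (75 mm by 190 mm) begins 51 mm behind the grasp point.
Start: joints at [80.879, 22.042, 0.453, 0, -68.411, -14.817], TCP at [0.254, 0.571, 0.223] pointing down, gripper open.
Joint ranges: [-179.83, 179.83], [-69.29, 118.12], [-61.27, 80.66], [-181.25, 117.63], [-171.15, -9.14], [-177.46, 177.46]. Speed limits (degrees/s): [159.86, 159.86, 180, 180, 180, 180].

## Interface

Orientations are given as a 3x3 rotation matrix whose columns are the frame's x, y, z axes.
In Python, from station import r gives the robot as it stands.
- The arm moves only by the tool jog_arm, never from a script. Its argument "plan" is text: rows parted by semicolons, each of 7 numbers parted by spaces: the shift along the tool's x, y, z normalised to -1 to 1, where 1 is 0.025 m, then the turn, a rotation vector about the tool's x, y, z normalised to -1 to 1, where 1 is 8 degrees, then the closure, from -1 (fully open) to 1 (shut). A call has exactly 10 rows; each row shifts and turns the commanded pose from where the row before left it, along the tool's axes as they then stand; what a row does not reach is not made up. A row lasts 1/10 s, in which the tool goes at most 50 mm and 8.59 degrees, less where a joint would pass 70% of its speed; a pose out of reach is approached as far as the arm can. A call with a number of a shift or a turn outside -1 to 1 is refused whole. A call with a gripper value outside its range is refused whole. The fingers move at their own pace and stop on an object; the grip force is fixed at half the most. Time passes only in rows, so rows that do not move let the fingers close, or fill a call up. It gives the time, the measured TCP pose, the force, the opening and the grip force at its end, in the units of the state.
- r.sense(): the state, without advancing time (a new reading comes with each control period).
- r.capture(name): name is "scene" or "side" or "wrist"; returns (picture, depth): 420x560x3 uint8, red, green, blue; 420x560 float32, m along the optical axis (not along the pixel's ray), 0 where there is no reading.
- r.get_calibration(name): a dict with "mtx" (3x3 intrinsics, pixels), "distortion" ([k1, k2, p1, p2, k3] as OpenCV has them; the pictures are not rectified), "extrinsics" (4x4, takes a point from camera to world coordinates). Camera axes: x right, y up, looking along -z (the intrinsics and any distortion apply to the point x, -y, -z); pixel columns grow to the right and rows downward; lengths in m; the calibration is good to about 2 mm. A picture is of the moment at which its call begins: read the wrist's pose just before it. get_calibration takes no time and is no camera call; for the wrist camera it gives the pose at the moment of the call.
- r.finish_job(): hands the job in; it is judged then, once.
The state is a dict: "time_s": time; "joints": joint angles; "joint_velocities": joint speeds; "effort": joint torques, N m; "tcp_pos": TCP position; "ee_rot": TCP orientation; "wrist_force": force on the tool from outside, world axes, zero at the start; "moment": the same for the moment, N m; "gripper_width": opening from 0.0 (shut) to 1.0 (fully open); "gripper_force": force on a finger pad.
Only numpy, scipy, OpenCV 4.12 (cv2) and the standard library are available. Lean on these libraries where they do the work, as an engineer would, in place of code of your own. Each camera call takes 0.05 s, during which the arm holds its last target. There are 200 camera calls.

## Task

Set up the suction pump for its vacuum check: with a fingertip, push the steel selector lever on top of the pump round until it points straight at the middle of the taller of the two jars, and only then push an arm of the black three-armed regulator handle clockwise (seen from above) until it is fully home against its stop. Only push, gently: do not grip or lift anything, leave the jars and everything else on the table where they are, and finish with the lever still pointing at the taller jar and the hand clear.

Things in the scene. Friction and masses are not known exactly. Their poses are not given: they have to be found in the camera images.
- suction_unit: Cream pump fixed to the table. Origin: on the table under the selector's pivot; x roughly away from the robot, y left. Deck x -125 to 145, y +-200 mm, top z 20. Pump housing x -30 to 140, y +-60, top z 92; selector post on it 40 mm across, to z 120. Grey regulator block 70 x 70 mm at x -75, y 100, top z 75. Jar places at x 80, y 140 and x 80, y -140 mm; either jar may be in either.
- selector (a joint): Angle (rad) of the lever about its vertical pivot, counter-clockwise from above positive; 0 is along the unit's +x, midway between the jars. About +1.05 points at the middle of the jar on the unit's +y side, -1.05 at the other. Starts between -0.75 and 0.75; end stops at -1.40 and 1.40, beyond the jars. Stiff (about 3 N at 70 mm from the pivot): stays where it is left.
- selector_pivot (a point): On the selector's pivot axis at mid height of the lever, 131 mm above the table. Its x points along the lever towards the tip.
- selector_tip (a point): Pointed tip of the selector lever, 90 mm from the pivot at mid height of the lever. x points along the lever, outwards. The lever is a steel bar 13 mm wide, 18 mm tall (z 122 to 140 mm), with 30 mm free space under it above the housing; its hub is 34 mm across and a 24 mm stub sticks out on the other side of the pivot.
- regulator (a joint): Angle (rad) of the regulator handle, growing as it turns clockwise seen from above; starts between 0 and 0.4, the stop (fully home) is at 1.5. Stiff (about 3 N pushed at 42 mm from the axis): it stays where it is left.
- regulator_hub (a point): On the regulator handle's vertical axis, at mid height of its arms, 102 mm above the table. The black hub is 36 mm across and its top is 14 mm higher.
- regulator_arm0 (a point): Outer end of one of the regulator handle's three equal arms, 57 mm from the axis. The arms stand 120 degrees apart, each a black bar 12 mm wide and 16 mm tall (z 94 to 110 mm), with 19 mm free space under it above the block.
- regulator_arm1 (a point): Outer end of the second arm, the same.
- regulator_arm2 (a point): Outer end of the third arm, the same.
- jar_tall: The taller loose clear jar with a black lid, 80 mm across, 132 mm tall with its two short white nozzles, standing on the deck (top at z = 152 mm) in a low seat. Origin: centre of its underside.
- jar_short: The shorter loose jar, the same but 78 mm tall (top at z = 98 mm). Origin: centre of its underside.
- filter: White filter capsule, 48 mm across and 48 mm tall, standing loose on the front right of the deck. Leave it. Origin: centre of its underside.
- adapter: Small brass pipe adapter, 24 mm across, 34 mm tall, standing loose on the front middle of the deck. Leave it. Origin: centre of its underside.
- screwdriver: Screwdriver lying loose on the table. Leave it.
- spanner: Spanner lying loose on the table. Leave it.
- gauge: Round steel vacuum gauge lying loose on the table, 60 mm across, 29 mm tall. Leave it.
- bottle: White bottle, 64 mm across, 170 mm tall. Leave it.
- cup: Grey cup, 70 mm across, 85 mm tall. Leave it.
Mind the look-alikes: they are no part of the job. Leave any orange look-alike of the jar_tall alone.

How it is judged:
By the outcome, as a careful person would: the job done as asked, in the order asked, and still so for the second after the job is handed in, with the robot touching nothing.
It also fails if it takes over 48 s, if anything falls off the work surface, if the arm or the gripper's body presses on something with over 40 N, if the wrist force passes 120 N, or if a joint passes its speed limit or range.

## Working session

There is one attempt and no reset: what is moved stays moved. The work goes in short steps, Python scripts to look and compute and a tool call to move; the robot and the scene stay as the last step left them, time stands still between calls to the robot, and variables do not carry over. Pictures are saved under pics/ and viewed, at most 10 in all, crops included, and the job is handed in when it is done.

Besides the shell and the picture viewer there is one more tool, called after "Call:" as name(argument=value, ...) on one line, values as JSON. jog_arm: Moves the arm, as the interface text tells. Scaled input: -1 to 1 covers 0.025 m each way for a shift and 8 degrees each way for a turn. Its arguments: {"type":"object","properties":{"plan":{"type":"string"}},"required":["plan"]}

```bash
mkdir -p pics; cat > h.py <<'E'
import numpy as np, cv2
from station import r
def snap(n):
    c=r.get_calibration(n); p,d=r.capture(n); return p,d,c
def ray(c,uv):
    q=cv2.undistortPoints(np.array(uv,float).reshape(-1,1,2),np.array(c["mtx"]),np.array(c["distortion"])).reshape(-1,2)
    E=np.array(c["extrinsics"]); d=np.c_[q[:,0],-q[:,1],-np.ones(len(q))]
    return E[:3,3], d@E[:3,:3].T, d
def onplane(c,uv,z):
    o,d,_=ray(c,uv); return o+d*((z-o[2])/d[:,2])[:,None]
def cloud(c,D):
    v,u=np.indices(D.shape); o,d,_=ray(c,np.c_[u.ravel(),v.ravel()])
    P=(o+d*D.ravel()[:,None]).reshape(D.shape+(3,)); P[D==0]=np.nan; return P
E
python3 - <<'E'
from h import *
ims=[]
for n in ("scene","side","wrist"):
    p,d,c=snap(n); np.savez(f"{n}.npz",p=p,d=d,mtx=c["mtx"],distortion=c["distortion"],extrinsics=c["extrinsics"])
    cv2.imwrite(f"pics/{n}0.png",p[...,::-1])
s=r.sense(); print(s["time_s"],s["tcp_pos"],s["ee_rot"],s["gripper_width"])
E
```

```text
0.15 [0.25339889 0.57085016 0.22172641] [[ 9.13948431e-01 -4.05829958e-01 -5.58304021e-04]
 [-4.05830327e-01 -9.13947167e-01 -1.52379573e-03]
 [ 1.08141577e-04  1.61924742e-03 -9.99998683e-01]] 1.000449096460231
```

View pics/scene0.png

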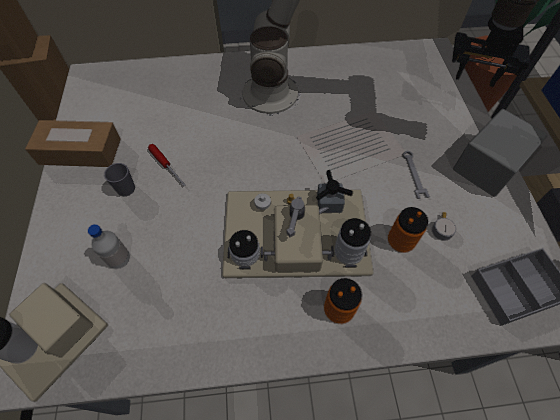

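View pics/side0.png

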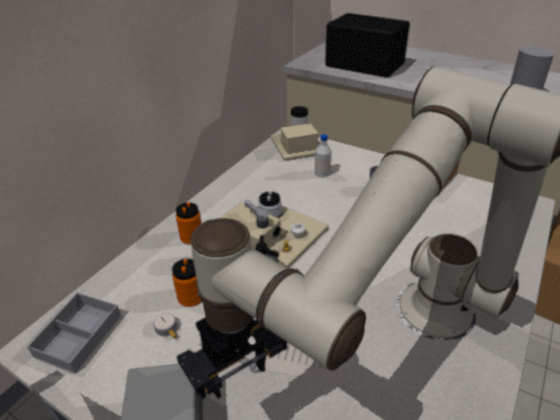

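The scene picture shows the unit at about (297,233). It holds two clear jars, at (245,245) and (352,240). The orange look-alikes at (408,230) and (343,300) stand off the deck. The lever is at (293,215) and the regulator at (332,188). I'll compare the jar heights by depth and confirm in a crop.

```bash
python3 - <<'E'
from h import *
c=np.load("scene.npz"); p,d=c["p"],c["d"]; P=cloud(c,d); Z=P[...,2]
roi=np.zeros(Z.shape,bool); roi[180:285,212:380]=1
hsv=cv2.cvtColor(p,cv2.COLOR_RGB2HSV)
# deck outline by colour (cream) z~20mm
m=roi&(abs(Z-.02)<.008)&(hsv[...,1]>35)
Q=P[m][:,:2]; (cc,sz,a)=cv2.minAreaRect((Q*1000).astype(np.float32)); print("deck",cc,sz,a,m.sum(),np.median(Z[m]))
mh=roi&(abs(Z-.092)<.006)&(hsv[...,1]>35)&(hsv[...,2]>90)
Q=P[mh][:,:2]; print("housing",cv2.minAreaRect((Q*1000).astype(np.float32)),mh.sum(),np.median(Z[mh]))
for n,(u,v) in dict(L=(245,240),R=(354,230)).items():
    s=np.s_[v-12:v+12,u-16:u+16]; print(n,np.nanpercentile(Z[s],[50,75,90,98]))
    mm=np.zeros(Z.shape,bool); mm[s]=1; k=mm&(hsv[...,2]<60); print(n,"lid z",np.nanmedian(Z[k]),np.nanmean(P[k],0))
for n,lo,hi,b in (("lever",.117,.15,(190,245,270,312)),("reg",.09,.125,(165,215,312,362))):
    mm=np.zeros(Z.shape,bool); mm[b[0]:b[1],b[2]:b[3]]=1; k=mm&(Z>lo)&(Z<hi); print(n,k.sum(),np.nanmean(P[k],0)); 
    print(np.round(P[k][::max(1,k.sum()//25)]*1000).astype(int).tolist())
cr=cv2.resize(p[172:285,212:382],None,fx=4.6,fy=4.6,interpolation=cv2.INTER_CUBIC)
cv2.imwrite("pics/crop1.png",cr[...,::-1])
E
```

```text
deck (572.3375244140625, 18.604888916015625) (398.01513671875, 270.86529541015625) 84.70828247070312 5532 0.022053008662595186
housing ((616.6390991210938, 16.810691833496094), (116.98568725585938, 168.8090362548828), 85.04352569580078) 1943 0.0940783492940368
L [0.08729683 0.08886952 0.09041294 0.09928149]
L lid z 0.08799257201163319 [ 0.62577705 -0.126404    0.08654659]
R [0.14178864 0.14314789 0.14446604 0.15441119]
R lid z 0.14225594459343105 [0.65336544 0.14915606 0.14085861]
lever 358 [0.58878576 0.01143819 0.13939163]
[[540, 22, 141], [548, 21, 143], [554, 33, 145], [556, 10, 143], [560, 12, 144], [563, 14, 144], [566, 13, 145], [567, 11, 142], [570, 8, 142], [568, 6, 135], [564, 4, 123], [565, 1, 121], [570, 37, 121], [574, 34, 124], [576, 34, 122], [592, 10, 144], [582, 23, 120], [601, 4, 140], [609, 8, 144], [616, -3, 143], [622, 1, 144], [630, -10, 144], [633, -15, 141], [639, -1, 143], [644, -6, 144], [644, -6, 134]]
reg 431 [0.51046527 0.11794723 0.10912488]
[[444, 120, 114], [452, 131, 110], [467, 122, 112], [483, 124, 122], [486, 121, 116], [492, 133, 119], [497, 111, 119], [501, 118, 119], [505, 126, 118], [509, 127, 120], [510, 122, 118], [509, 101, 114], [510, 148, 109], [510, 115, 109], [517, 160, 112], [512, 120, 106], [520, 168, 110], [513, 126, 102], [521, 91, 114], [526, 172, 108], [527, 84, 115], [529, 87, 108], [544, 75, 93], [552, 66, 93], [561, 72, 96], [568, 63, 94]]
```

View pics/crop1.png

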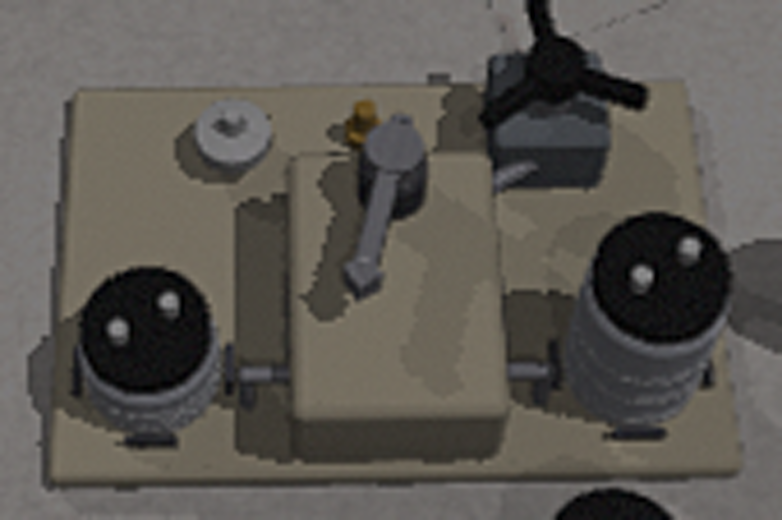

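The crop confirms it. The jar on the picture's right (crop 660,275, full picture 352,240) is the tall clear one: its lid is at z 142 mm, against 88 mm for the left jar. It stands on the unit's +y side. The lever points slightly to the -y side, and the regulator is at crop (557,62). The unit's origin is about (0.562, 0.020) with yaw about -5°. The target lever heading is about 55° in world axes, and it is now at about -17°.

Call:
jog_arm(plan="0.76 0.55 0 0 0 0 1;0.76 0.55 0 0 0 0 1;0.76 0.55 0 0 0 0 1;0.76 0.55 0 0 0 0 1;0.76 0.55 0 0 0 0 1;0.76 0.55 0 0 0 0 1;0.76 0.55 0 0 0 0 1;0.76 0.55 0 0 0 0 1;0.76 0.55 0 0 0 0 1;0.76 0.55 0 0 0 0 1")

```text
time_s: 1.15
tcp_pos: [0.3719, 0.3671, 0.2225]
ee_rot: [[0.914, -0.406, -0.0], [-0.406, -0.914, -0.0], [-0.0, 0.0, -1.0]]
wrist_force: [0.2, -0.4, 0.4]
gripper_width: 0.175
gripper_force: 0.0
```

Call:
jog_arm(plan="0.76 0.55 0 0 0 0 1;0.76 0.55 0 0 0 0 1;0.76 0.55 0 0 0 0 1;0.76 0.55 0 0 0 0 1;0.76 0.55 0 0 0 0 1;0.76 0.55 0 0 0 0 1;0.76 0.55 0 0 0 0 1;0.76 0.55 0 0 0 0 1;0.76 0.55 0 0 0 0 1;0.76 0.55 0 0 0 0 1")

```text
time_s: 2.15
tcp_pos: [0.4895, 0.1643, 0.2225]
ee_rot: [[0.914, -0.406, -0.0], [-0.406, -0.914, -0.0], [-0.0, 0.0, -1.0]]
wrist_force: [-0.7, -0.2, 0.9]
gripper_width: 0.007
gripper_force: 0.0
```

Call:
jog_arm(plan="0.76 0.55 0 0 0 0 1;0.76 0.55 0 0 0 0 1;0.76 0.55 0 0 0 0 1;0.76 0.55 0 0 0 0 1;0.76 0.55 0 0 0 0 1;0.76 0.55 0 0 0 0 1;0.76 0.55 0 0 0 0 1;0.76 0.55 0 0 0 0 1;0.76 0.55 0 0 0 0 1;0.76 0.55 0 0 0 0 1")

```text
time_s: 3.15
tcp_pos: [0.6072, -0.0384, 0.2223]
ee_rot: [[0.914, -0.406, -0.0], [-0.406, -0.914, 0.0], [-0.0, 0.0, -1.0]]
wrist_force: [1.1, -0.1, -0.2]
gripper_width: 0.001
gripper_force: 0.0
```

```bash
python3 - <<'E'
from h import *
p,d,c=snap("wrist"); np.savez("w1.npz",p=p,d=d,mtx=c["mtx"],distortion=c["distortion"],extrinsics=c["extrinsics"])
cv2.imwrite("pics/w1.png",p[...,::-1]); s=r.sense(); print(s["time_s"],s["tcp_pos"],s["ee_rot"][0],s["gripper_width"],s["wrist_force"]); print(c["extrinsics"])
E
```

```text
3.2 [ 0.6086576  -0.04085239  0.22206381] [ 9.12944646e-01 -4.08083389e-01  1.44892377e-04] 0.005211393125071723 [ 1.87345806 -0.74532266  0.46761532]
[[-4.06618964e-01  8.77511094e-01  2.54234730e-01  6.76686603e-01]
 [-9.13597843e-01 -3.90556256e-01 -1.13158266e-01 -6.92915500e-02]
 [-4.66952691e-06 -2.78280597e-01  9.60499823e-01  3.83722994e-01]
 [ 0.00000000e+00  0.00000000e+00  0.00000000e+00  1.00000000e+00]]
```

View pics/w1.png

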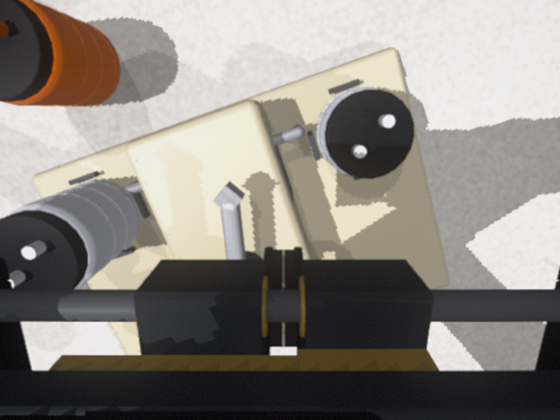

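The wrist picture shows the lever's arrow tip at about (230,187), with its bar running down to (233,258). The closed fingers are to its right at (284,260), and the tall jar is at lower left.

```bash
python3 - <<'E'
from h import *
c=np.load("w1.npz")
print(np.round(onplane(c,[(227,183),(231,212),(234,255),(223,212),(239,212),(227,255),(242,255)],.140)*1000,1))
s=np.load("scene.npz")
k=212,172
f=lambda u,v:(u/4.6+k[0],v/4.6+k[1])
print("scene tip/hub/stub",np.round(onplane(s,[f(360,275),f(396,148)],.140)*1000,1))
print("reg hub",np.round(onplane(s,[f(555,55)],.116)*1000,1),"arms",np.round(onplane(s,[f(645,92),f(487,112),f(537,-8)],.110)*1000,1))
E
```

```text
[[646.9 -12.8 140. ]
 [626.6  -6.  140. ]
 [595.7   6.9 140. ]
 [629.   -0.7 140. ]
 [624.3 -11.2 140. ]
 [597.8  11.7 140. ]
 [593.2   1.4 140. ]]
scene tip/hub/stub [[638.5  -7.5 140. ]
 [561.7  22.2 140. ]]
reg hub [[493.2 127.  116. ]] arms [[520.9 176.3 110. ]
 [524.6  81.8 110. ]
 [442.  125.9 110. ]]
```

The lever heading is about -22° and the pivot about (562, 20.5). The TCP is at 65 mm radius, 38 mm to the right of the lever axis. I'll descend beside the lever and close the gap.

Call:
jog_arm(plan="0 0 0.8 0 0 0 1;0 0 0.8 0 0 0 1;0 0 0.8 0 0 0 1;0 0 0.8 0 0 0 1;0 0 0.8 0 0 0 1;0 0 0 0 0 -0.25 1;0 -0.2 0 0 0 0 1;0 -0.2 0 0 0 0 1;0 -0.1 0 0 0 0 1;0 0 0 0 0 0 1")

```text
time_s: 4.2
tcp_pos: [0.6123, -0.0249, 0.1231]
ee_rot: [[0.928, -0.373, 0.001], [-0.373, -0.928, 0.0], [0.001, -0.001, -1.0]]
wrist_force: [-0.8, -0.2, 0.9]
gripper_width: 0.006
gripper_force: 0.0
```

Call:
jog_arm(plan="0 -0.15 0 0 0 0 1;0 -0.1 0 0 0 0 1;0.05 -0.18 0 0 0 -0.5 1;0.05 -0.18 0 0 0 -0.5 1;0.05 -0.18 0 0 0 -0.5 1;0.05 -0.18 0 0 0 -0.5 1;0.05 -0.18 0 0 0 -0.5 1;0.05 -0.18 0 0 0 -0.5 1;0.05 -0.18 0 0 0 -0.5 1;0 0 0 0 0 0 1")

```text
time_s: 5.2
tcp_pos: [0.6269, 0.0093, 0.1224]
ee_rot: [[0.994, 0.106, -0.003], [0.106, -0.994, -0.001], [-0.003, 0.001, -1.0]]
wrist_force: [-3.6, -1.5, 1.1]
gripper_width: 0.009
gripper_force: 1.5
```

```bash
python3 - <<'E'
from h import *
p,d,c=snap("wrist"); np.savez("w2.npz",p=p,d=d,mtx=c["mtx"],distortion=c["distortion"],extrinsics=c["extrinsics"])
q,_,_=snap("scene")
cr=cv2.resize(q[160:290,200:380],(560,404))
cv2.imwrite("pics/w2.png",np.vstack([p[140:335],cr])[...,::-1]); s=r.sense(); print(s["time_s"],s["tcp_pos"],s["ee_rot"][0],s["wrist_force"])
E
```

```text
5.3 [0.62695898 0.00923331 0.12229753] [ 0.99457951  0.10394666 -0.00258783] [-3.52942514 -1.51749532  1.11761348]
```

View pics/w2.png

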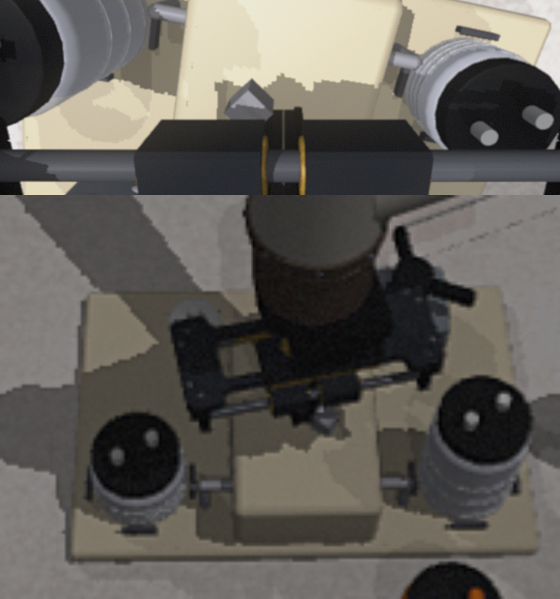

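The wrist crop shows the lever tip just left of the fingers, at full-picture (248,222). The scene crop shows the lever at (325,420), being pushed, with nothing else disturbed.

```bash
python3 - <<'E'
from h import *
c=np.load("w2.npz"); P=onplane(c,[(247,221),(228,243),(272,243)],.140)*1000
print(np.round(P,1)); v=P[:,:2]-[562,20.5]; print(np.degrees(np.arctan2(v[:,1],v[:,0])),np.hypot(*v.T))
D=cloud(c,c["d"]); k=np.zeros(c["d"].shape,bool); k[205:262,215:280]=1; k&=(abs(D[...,2]-.141)<.006)
print(k.sum(), np.nanmean(D[k],0))
E
```

```text
[[655.   28.  140. ]
 [644.1  35.4 140. ]
 [646.1  16.3 140. ]]
[ 4.58661383 10.31403622 -2.82836341] [93.32737287 83.44652718 84.20807518]
984 [0.642473   0.02617067 0.13874921]
```

Call:
jog_arm(plan="0.04 -0.18 0 0 0 -0.5 1;0.04 -0.18 0 0 0 -0.5 1;0.04 -0.18 0 0 0 -0.5 1;0.04 -0.18 0 0 0 -0.5 1;0.04 -0.18 0 0 0 -0.5 1;0.04 -0.18 0 0 0 -0.5 1;0.04 -0.18 0 0 0 -0.5 1;0.04 -0.18 0 0 0 -0.5 1;0.04 -0.18 0 0 0 -0.5 1;0.04 -0.18 0 0 0 -0.5 1")

```text
time_s: 6.3
tcp_pos: [0.619, 0.0528, 0.1224]
ee_rot: [[0.693, 0.721, -0.0], [0.721, -0.693, -0.001], [-0.001, 0.001, -1.0]]
wrist_force: [-0.3, -4.7, -0.1]
gripper_width: 0.004
gripper_force: 2.3
```

```bash
python3 - <<'E'
from h import *
p,d,c=snap("wrist"); np.savez("w3.npz",p=p,d=d,mtx=c["mtx"],distortion=c["distortion"],extrinsics=c["extrinsics"])
cv2.imwrite("pics/w3.png",p[...,::-1]); s=r.sense(); print(s["time_s"],s["tcp_pos"],s["ee_rot"][0],s["wrist_force"])
E
```

```text
6.35 [0.61864026 0.05338688 0.12239467] [ 6.91313623e-01  7.22554543e-01 -6.38870545e-04] [-1.35457766 -4.03945792 -0.4721579 ]
```

View pics/w3.png

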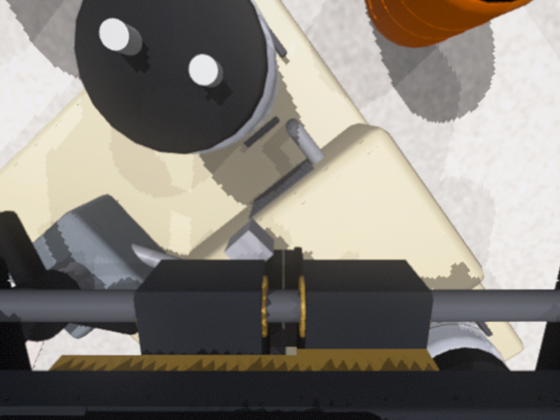

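The wrist picture shows the tall jar's lid at about (172,58) with its nozzles. The lever tip at about (248,222) points up towards the lid from just left of the fingers.

```bash
python3 - <<'E'
from h import *
c=np.load("w3.npz"); P=onplane(c,[(249,221),(228,245),(266,240)],.140)*1000
print(np.round(P,1)); v=P[:,:2]-[562,20.5]; print(np.degrees(np.arctan2(v[:,1],v[:,0])),np.hypot(*v.T))
L=onplane(c,[(75,55),(268,55),(92,100),(172,152),(205,147),(255,102),(125,137),(85,8)],.142)[:,:2]*1000
A=np.c_[2*L,np.ones(len(L))]; s=np.linalg.lstsq(A,(L**2).sum(1),rcond=None)[0]; print("jar",s[:2],np.sqrt(s[2]+s[:2]@s[:2]))
w=s[:2]-[562,20.5]; print("jar dir",np.degrees(np.arctan2(w[1],w[0])))
E
```

```text
[[629.1  85.  140. ]
 [614.6  83.6 140. ]
 [628.2  73.7 140. ]]
[43.86288224 50.18875924 38.79595351] [93.01907796 82.13693746 84.93819179]
jar [654.34588079 150.16995205] 35.14016541617209
jar dir 54.54301355191106
```

Call:
jog_arm(plan="0.03 -0.13 0 0 0 -0.37 1;0.03 -0.13 0 0 0 -0.37 1;0.03 -0.13 0 0 0 -0.37 1;0.02 -0.08 0 0 0 -0.2 1;0 0 0 0 0 0 1;0 0 0 0 0 0 1;0 0 0 0 0 0 1;0 0 0 0 0 0 1;0 0 0 0 0 0 1;0 0 0 0 0 0 1")

```text
time_s: 7.35
tcp_pos: [0.6116, 0.0632, 0.1224]
ee_rot: [[0.552, 0.834, -0.001], [0.834, -0.552, -0.0], [-0.001, -0.0, -1.0]]
wrist_force: [-0.5, -5.5, -1.0]
gripper_width: 0.006
gripper_force: 2.4
```

```bash
python3 - <<'E'
from h import *
p,d,c=snap("wrist"); np.savez("w4.npz",p=p,d=d,mtx=c["mtx"],distortion=c["distortion"],extrinsics=c["extrinsics"])
cv2.imwrite("pics/w4.png",cv2.resize(p[0:270,130:330],None,fx=2.2,fy=2.2)[...,::-1]); s=r.sense(); print(s["time_s"],s["tcp_pos"],s["ee_rot"][0],s["wrist_force"])
E
```

```text
7.4 [0.61160565 0.06320525 0.12244975] [ 5.51627622e-01  8.34090253e-01 -6.44966751e-04] [-1.01142684 -5.1896403  -0.45332753]
```

View pics/w4.png

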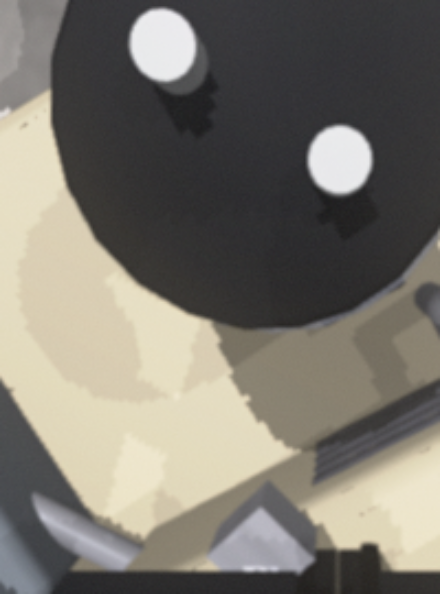

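The crop shows the lever's arrow tip: its top apex is at crop (262,507) and the lower edge of its front face at (267,482). It points up at the lid.

```bash
python3 - <<'E'
from h import *
c=np.load("w4.npz")
f=lambda u,v:(u/2.2+130,v/2.2)
for uv,z in ((f(262,507),.14),(f(267,482),.122),(f(210,555),.14),(f(313,560),.14)):
    P=onplane(c,[uv],z)[0]*1000; v=P[:2]-[562,20.5]; print(np.round(P,1),np.degrees(np.arctan2(v[1],v[0])),np.hypot(*v))
L=onplane(c,[f(*q) for q in ((52,110),(68,190),(100,245),(190,315),(245,328),(310,322),(400,275),(60,30))],.142)[:,:2]*1000
A=np.c_[2*L,np.ones(len(L))]; s=np.linalg.lstsq(A,(L**2).sum(1),rcond=None)[0]; w=s[:2]-[562,20.5]; print("jar",s[:2],np.sqrt(s[2]+s[:2]@s[:2]),np.degrees(np.arctan2(w[1],w[0])))
E
```

```text
[613.3  93.1 140. ] 54.7650639054053 88.87264457162784
[612.5  92.9 122. ] 55.1221317904587 88.31235301739163
[598.7  90.5 140. ] 62.306177367791456 79.07027013179335
[615.3  78.2 140. ] 47.26533975906493 78.58993465382939
jar [653.27887115 150.57795271] 35.1443387401672 54.94172485583957
```

The lever reads 54.9° and the jar direction 54.9°, so they are aligned. I'll back off sideways, rise, and turn for the regulator.

Call:
jog_arm(plan="0 0.4 0 0 0 0 1;0 0.6 0 0 0 0 1;0 0 -0.9 0 0 0 1;0 0 -0.9 0 0 0 1;0 0 -0.9 0 0 0 1;0 0 -0.9 0 0 0 1;0 0 0 0 0 0.9 1;0 0 0 0 0 0.9 1;0 0 0 0 0 0.9 1;0 0 0 0 0 0.9 1")

```text
time_s: 8.4
tcp_pos: [0.6342, 0.0509, 0.2131]
ee_rot: [[0.887, 0.461, 0.003], [0.461, -0.887, 0.002], [0.004, -0.001, -1.0]]
wrist_force: [-1.1, -0.2, -0.3]
gripper_width: 0.005
gripper_force: 0.0
```

Call:
jog_arm(plan="0 0 0 0 0 0.9 1;0 0 0 0 0 0.9 1;0 0 0 0 0 0.9 1;0 0 0 0 0 0.6 1;-0.9 0 0 0 0 0 1;-0.9 0 0 0 0 0 1;-0.9 0 0 0 0 0 1;-0.9 0 0 0 0 0 1;-0.9 0 0 0 0 0 1;0 0 0 0 0 0 1")

```text
time_s: 9.4
tcp_pos: [0.5193, 0.0479, 0.2136]
ee_rot: [[1.0, 0.024, 0.002], [0.024, -1.0, 0.003], [0.002, -0.003, -1.0]]
wrist_force: [1.0, 0.2, 0.8]
gripper_width: 0.004
gripper_force: 0.0
```

```bash
python3 - <<'E'
from h import *
s=r.sense(); print(s["time_s"],s["tcp_pos"],s["ee_rot"][0],s["wrist_force"],s["joints"])
E
```

```text
9.4 [0.51934386 0.04793841 0.21359701] [0.99970417 0.0242043  0.00239216] [1.00221771 0.18597165 0.76360058] [ 23.06442262  12.29619741 -14.81946704  -0.09363177 -62.69997009
  68.36515325]
```

Call:
jog_arm(plan="-0.7 -0.42 0 0 0 0 1;-0.7 -0.42 0 0 0 0 1;-0.7 -0.42 0 0 0 0 1;-0.7 -0.42 0 0 0 0 1;0 0 0 0 0 0 1;0 0 0 0 0 0 1;0 0 0 0 0 0 1;0 0 0 0 0 0 1;0 0 0 0 0 0 1;0 0 0 0 0 0 1")

```text
time_s: 10.4
tcp_pos: [0.4495, 0.0872, 0.2124]
ee_rot: [[1.0, 0.023, -0.0], [0.023, -1.0, -0.0], [-0.0, 0.0, -1.0]]
wrist_force: [-0.1, -0.5, 0.2]
gripper_width: 0.006
gripper_force: 0.0
```

```bash
python3 - <<'E'
from h import *
p,d,c=snap("wrist"); np.savez("w5.npz",p=p,d=d,mtx=c["mtx"],distortion=c["distortion"],extrinsics=c["extrinsics"])
cv2.imwrite("pics/w5.png",p[...,::-1]); s=r.sense(); print(s["time_s"],s["tcp_pos"],s["ee_rot"][0],s["wrist_force"])
E
```

```text
10.45 [0.44944259 0.08723486 0.21241204] [ 9.99736012e-01  2.29752630e-02 -2.07242775e-04] [ 0.75949117  1.03620195 -0.54661198]
```

View pics/w5.png

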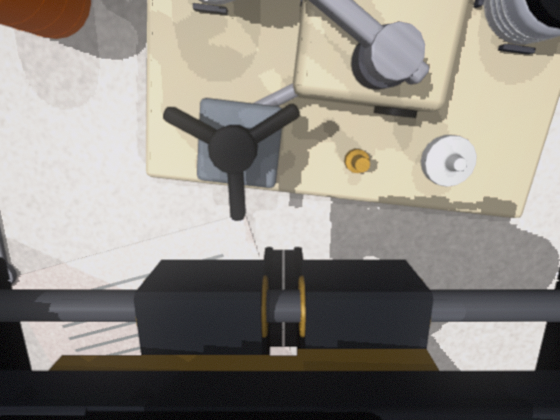

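The wrist picture shows the regulator hub at (233,149) and arm ends at (237,217), (168,113) and (295,113). The selector still points up-left at the jar.

```bash
python3 - <<'E'
from h import *
c=np.load("w5.npz")
h=onplane(c,[(233,147)],.116)[0]*1000; print("hub",h)
for q in ((237,218),(165,112),(297,110)):
    P=onplane(c,[q],.110)[0]*1000; v=(P-h)[:2]; print(np.round(P,1),np.degrees(np.arctan2(v[1],v[0])),np.hypot(*v))
E
```

```text
hub [498.22643731 124.66696914 116.        ]
[442.5 123.3 110. ] -178.59780412341658 55.72255158357424
[521.6 174.2 110. ] 64.75966965709733 54.73757229127461
[525.   78.9 110. ] -59.644367684246184 52.988733391199304
```

Call:
jog_arm(plan="0 0 0.98 0 0 0 1;0 0 0.98 0 0 0 1;0 0 0.98 0 0 0 1;0 0 0.98 0 0 0 1;0 0 0.98 0 0 0 1;0 0 0 0 0 0 1;0 -0.3 0 0 0 0 1;0 -0.3 0 0 0 0 1;0 -0.15 0 0 0 0 1;0 0 0 0 0 0 1")

```text
time_s: 11.45
tcp_pos: [0.4495, 0.1073, 0.0911]
ee_rot: [[1.0, 0.025, 0.002], [0.025, -1.0, 0.001], [0.002, -0.001, -1.0]]
wrist_force: [-0.5, 0.2, 0.0]
gripper_width: -0.001
gripper_force: 0.0
```

Call:
jog_arm(plan="0 -0.1 0 0 0 0 1;-0.04 -0.13 0 0 0 0.5 1;-0.04 -0.13 0 0 0 0.5 1;-0.04 -0.13 0 0 0 0.5 1;-0.04 -0.13 0 0 0 0.5 1;-0.04 -0.13 0 0 0 0.5 1;-0.04 -0.13 0 0 0 0.5 1;-0.04 -0.13 0 0 0 0.5 1;-0.04 -0.13 0 0 0 0.5 1;-0.04 -0.13 0 0 0 0.5 1")

```text
time_s: 12.45
tcp_pos: [0.4464, 0.1378, 0.0901]
ee_rot: [[0.821, -0.571, -0.002], [-0.571, -0.821, -0.002], [-0.001, 0.003, -1.0]]
wrist_force: [-1.7, -2.1, 2.5]
gripper_width: 0.007
gripper_force: 1.3
```

```bash
python3 - <<'E'
from h import *
p,d,c=snap("wrist"); np.savez("w6.npz",p=p,d=d,mtx=c["mtx"],distortion=c["distortion"],extrinsics=c["extrinsics"])
cv2.imwrite("pics/w6.png",p[...,::-1]); s=r.sense(); print(s["time_s"],s["tcp_pos"],s["ee_rot"][0],s["wrist_force"])
E
```

```text
12.5 [0.44667005 0.13825229 0.09010652] [ 0.81981294 -0.57262839 -0.00186461] [-1.18976799 -1.11144458  1.05238413]
```

View pics/w6.png

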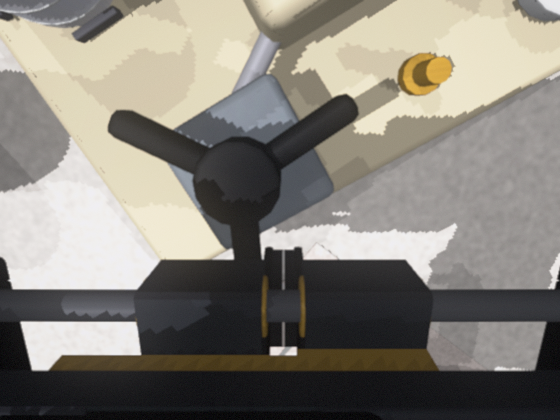

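The picture shows the handle turning with the finger: the pushed arm is at (245,240) beside the fingertips, and the block and other parts have not moved. I'll continue, watching the force for the stop.

Call:
jog_arm(plan="-0.02 -0.13 0 0 0 0.5 1;-0.02 -0.13 0 0 0 0.5 1;-0.03 -0.13 0 0 0 0.5 1;-0.03 -0.13 0 0 0 0.5 1;-0.03 -0.13 0 0 0 0.5 1;-0.03 -0.13 0 0 0 0.5 1;-0.03 -0.13 0 0 0 0.5 1;0 0 0 0 0 0 1;0 0 0 0 0 0 1;0 0 0 0 0 0 1")

```text
time_s: 13.5
tcp_pos: [0.46, 0.1573, 0.0898]
ee_rot: [[0.46, -0.888, -0.001], [-0.888, -0.46, -0.001], [-0.0, 0.001, -1.0]]
wrist_force: [-2.8, 0.4, -1.2]
gripper_width: 0.009
gripper_force: 1.1
```

```bash
cat > hd.py <<'E'
from h import *
# handle angle from dark pixels between hub and arm-end radii, heights 90-112 mm
p,d,c=snap("wrist"); P=cloud(c,d); v=cv2.cvtColor(p,cv2.COLOR_RGB2GRAY)
x=P[...,0]-.497; y=P[...,1]-.1255; R=np.hypot(x,y)
k=(R>.026)&(R<.056)&(P[...,2]>.095)&(P[...,2]<.122)&(v<70); k[255:]=0
a=np.degrees(np.arctan2(y,x))[k]; h,e=np.histogram(a,36,(-180,180)); print([(int(b),int(n)) for b,n in zip(e,h) if n>20])
t=np.radians(a); print("phase mod120",np.degrees(np.angle(np.exp(3j*t).mean()))/3)
s=r.sense(); print(s["time_s"],s["tcp_pos"],np.degrees(np.arctan2(s["ee_rot"][1][0],s["ee_rot"][0][0])),s["wrist_force"],s["gripper_force"])
E
python3 hd.py
```

```text
[(-140, 88), (-130, 1136), (-120, 1016), (-20, 45), (-10, 1140), (0, 802), (110, 84), (120, 110), (130, 117), (150, 33)]
phase mod120 -0.3908053955976402
13.55 [0.46015612 0.1572942  0.0898468 ] -62.61258450035821 [-2.68141897 -0.22332137 -0.85036139] 1.1473232245678044
```

Call:
jog_arm(plan="-0.04 -0.13 0 0 0 0.5 1;-0.04 -0.13 0 0 0 0.5 1;-0.04 -0.13 0 0 0 0.5 1;0 0 0 0 0 0 1;0 0 0 0 0 0 1;0 0 0 0 0 0 1;0 0 0 0 0 0 1;0 0 0 0 0 0 1;0 0 0 0 0 0 1;0 0 0 0 0 0 1")

```text
time_s: 14.55
tcp_pos: [0.4687, 0.1644, 0.0902]
ee_rot: [[0.265, -0.964, 0.001], [-0.964, -0.265, 0.0], [-0.0, -0.001, -1.0]]
wrist_force: [-0.9, -0.8, 0.5]
gripper_width: 0.007
gripper_force: 0.4
```

```bash
python3 hd.py
```

```text
[(-150, 345), (-140, 1362), (-130, 559), (-30, 400), (-20, 1279), (-10, 414), (100, 94), (110, 124), (120, 57), (130, 24)]
phase mod120 -14.009917229079905
14.6 [0.4686796  0.16434648 0.09021899] -74.6454715420904 [-0.68075104  0.31721733 -0.18732392] 0.385463984857779
```

Call:
jog_arm(plan="-0.03 -0.1 0 0 0 0.37 1;-0.03 -0.1 0 0 0 0.37 1;0 0 0 0 0 0 1;0 0 0 0 0 0 1;0 0 0 0 0 0 1;0 0 0 0 0 0 1;0 0 0 0 0 0 1;0 0 0 0 0 0 1;0 0 0 0 0 0 1;0 0 0 0 0 0 1")

```text
time_s: 15.6
tcp_pos: [0.4705, 0.1659, 0.0897]
ee_rot: [[0.163, -0.987, -0.005], [-0.987, -0.163, -0.002], [0.002, 0.005, -1.0]]
wrist_force: [-6.8, 0.9, 4.2]
gripper_width: 0.006
gripper_force: 3.5
```

```bash
python3 hd.py
```

```text
[(-150, 758), (-140, 1358), (-130, 147), (-30, 873), (-20, 1117), (-10, 98), (90, 35), (100, 68), (110, 112), (120, 25), (130, 34)]
phase mod120 -17.387805635062673
15.65 [0.47049248 0.16588174 0.08967141] -80.59545431458018 [-7.83989509 -1.04736371  4.25140988] 3.4550645481795073
```

The force has risen and the motion has stalled, so this is probably the stop. I'll press a little further to confirm.

Call:
jog_arm(plan="0 -0.1 0 0 0 0 1;0 -0.1 0 0 0 0 1;0 0 0 0 0 0 1;0 0 0 0 0 0 1;0 0 0 0 0 0 1;0 0 0 0 0 0 1;0 0 0 0 0 0 1;0 0 0 0 0 0 1;0 0 0 0 0 0 1;0 0 0 0 0 0 1")

```text
time_s: 16.65
tcp_pos: [0.4709, 0.1653, 0.0888]
ee_rot: [[0.163, -0.987, -0.014], [-0.987, -0.163, -0.006], [0.003, 0.015, -1.0]]
wrist_force: [-18.4, 3.0, 9.7]
gripper_width: 0.006
gripper_force: 8.9
```

```bash
python3 hd.py
```

```text
[(-150, 780), (-140, 1363), (-130, 134), (-30, 913), (-20, 1127), (-10, 84), (90, 25), (100, 47), (110, 82), (130, 23)]
phase mod120 -17.74555734693516
16.7 [0.47094388 0.16528067 0.08882809] -80.64258915413025 [-17.75306768   2.26613673  11.21651312] 8.908970306511037
```

The handle does not move at 18 N, so it is fully home. I'll back off and rise clear.

Call:
jog_arm(plan="0 0.3 0 0 0 0 1;0 0.6 0 0 0 0 1;0 0.4 0 0 0 0 1;0 0 -0.8 0 0 0 1;0 0 -0.9 0 0 0 1;0 0 -0.9 0 0 0 1;0 0 -0.9 0 0 0 1;0 0 -0.9 0 0 0 1;0 0 -0.9 0 0 0 1;0 0 0 0 0 0 1")

```text
time_s: 17.7
tcp_pos: [0.4479, 0.1636, 0.2262]
ee_rot: [[0.164, -0.986, 0.008], [-0.986, -0.164, 0.004], [-0.003, -0.008, -1.0]]
wrist_force: [0.4, 0.2, -0.2]
gripper_width: 0.004
gripper_force: 0.0
```

Call:
jog_arm(plan="-0.8 0 0 0 0 0 1;-0.8 0 0 0 0 0 1;-0.8 0 0 0 0 0 1;-0.8 0 0 0 0 0 1;-0.8 0 0 0 0 0 1;-0.8 0 0 0 0 0 1;-0.8 0 0 0 0 0 1;-0.8 0 0 0 0 0 1;0 0 0 0 0 0 1;0 0 0 0 0 0 1")

```text
time_s: 18.7
tcp_pos: [0.4193, 0.3206, 0.2222]
ee_rot: [[0.164, -0.986, -0.001], [-0.986, -0.164, -0.001], [0.001, 0.001, -1.0]]
wrist_force: [1.3, 0.2, -0.4]
gripper_width: 0.01
gripper_force: 0.0
```

```bash
python3 - <<'E'
from h import *
p,d,c=snap("scene"); cv2.imwrite("pics/end.png",cv2.resize(p[150:290,190:390],None,fx=4,fy=4,interpolation=cv2.INTER_CUBIC)[...,::-1])
np.savez("s9.npz",p=p,d=d,mtx=c["mtx"],distortion=c["distortion"],extrinsics=c["extrinsics"])
s=r.sense(); print(s["time_s"],s["tcp_pos"],s["wrist_force"])
E
```

```text
18.75 [0.41944173 0.32016136 0.22226863] [ 0.79966943 -0.532751    0.15207204]
```

View pics/end.png

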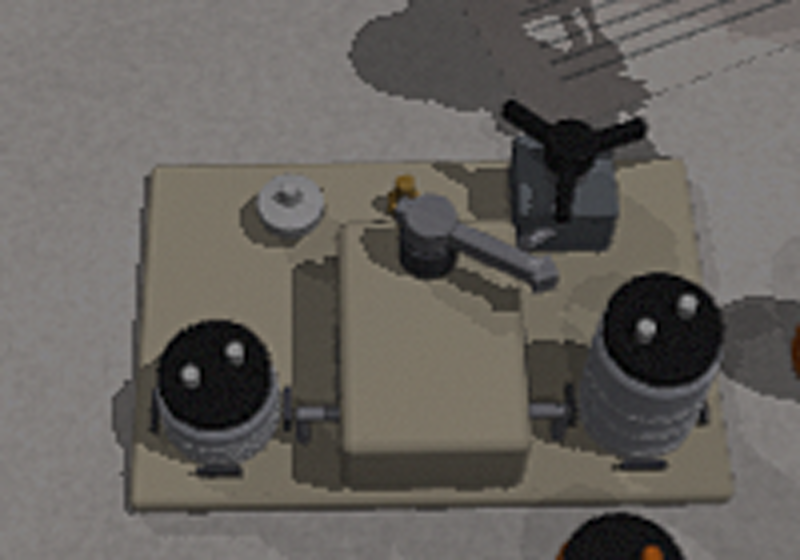

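The final picture shows the lever from its hub (430,213) to its tip (550,268), the handle turned, and the jars, filter and adapter in place. One last check on the lever angle, then I'll hand in.

```bash
python3 - <<'E'
from h import *
c=np.load("s9.npz"); f=lambda u,v:(u/4+190,v/4+150)
P=onplane(c,[f(430,213),f(553,265)],.14)*1000; v=P[1]-P[0]; w=P[1]-[562,20.5,140]
print(P,np.degrees(np.arctan2(v[1],v[0])),np.degrees(np.arctan2(w[1],w[0])))
J=onplane(c,[f(662,328)],.142)*1000; print(J)
if abs(np.degrees(np.arctan2(w[1],w[0]))-55)<5: print(r.finish_job())
E
```

```text
[[558.76750166  21.05784798 140.        ]
 [605.20981394  92.63821904 140.        ]] 57.023947796681355 59.07896370961827
[[657.4196035  150.75859451 142.        ]]
the job is handed in; nothing more can be done
None
```

I handed the job in with the selector lever at the taller jar, the regulator handle then turned fully home, and the hand clear. The close-up wrist picture put the lever and the jar both at about 55°, while the coarser final overhead picture read 57–59°. The handle did not move at 18 N against its stop. The judging result was not shown.

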